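Return the checked vial to the rack and show the next one to the camera

ROBOT

A 7-joint arm with a two-finger parallel gripper is mounted at the origin on a cart in front of the work surface, level with it; the furniture and walls round the work are solid. World frame = base frame: x ahead of the robot, y to its left, z up, the work surface at z = 0. Lengths are in m, angles in rad, forces in N, time in s.
With the tool pointing down it reaches from about 0.35 to 0.9 m from the base axis. Payload 8.1 kg.
Tool frame: the origin (TCP) lies on the centre line of the jaws, within the pads' length; the fingertips stand 19 mm ahead of it and the grasp point (between the pads) is the TCP (arm.tip_reach is the distance from the TCP to the fingertips, in m); z points along the fingers, y is the line along which they close (so a half turn about z gives the same grasp; the last joint's range is limited). The gripper opens to 92 mm and grips with 3 to 60 N. Pads are 19 mm wide; open, the fingers measure 130 mm over their backs; the gripper's body (75 mm by 190 mm) begins 47 mm behind the grasp point.
Start: joints at [-1.295, 0.434, 0.025, 1.573, -0.012, 1.134, -0.075], TCP at [0.231, 0.581, 0.246] pointing down, gripper open.
Joint ranges: [-2.62, 2.62], [-0.44, 2.09], [-1.27, 1.32], [0.08, 2.57], [-1.32, 4.46], [0.12, 2], [-2.74, 2.74]. Speed limits (rad/s): [2.22, 2.22, 3.01, 3.01, 3.14, 3.14, 3.14].

INTERFACE

Orientations are given as a rotation vector (axis times angle).
In Python, from cell import arm gives the robot as it stands.
- The arm moves only by the tool arm_command, never from a script. Its argument "targets" is a list that holds one entry, the list of rows, each a list of 6 numbers: the shift along the tool's x, y, z in m, then the turn, a rotation vector about the tool's x, y, z in rad. A call has 1 to 10 rows; each row shifts and turns the commanded pose from where the row before left it, along the tool's axes as they then stand; what a row does not reach is not made up. A row lasts 1/8 s, in which the tool goes at most 62.5 mm and 10.7 degrees, less where a joint would pass 70% of its speed; a pose out of reach is approached as far as the arm can. A call with a gripper value outside its range is refused whole. "jaw" is the finger opening in m, from 0 to 0.0918, set as the call begins (left out, the last holds). The fingers move at their own pace and stop on an object; "newtons" is the grip in N (left out, the last holds). Time passes only in rows, so rows that do not move let the fingers close. It gives the time, the measured TCP pose, the force, the opening and the grip force at its end, in the units of the state.
- arm.observe(): the state, without advancing time (a new reading comes with each control period).
- arm.get_image(name): name is "side" or "top" or "wrist"; returns a dict with "pixels" (400x640x3 uint8, red, green, blue), "z_map" (400x640 float32, m along the optical axis (not along the pixel's ray), 0 where there is no reading), "fx", "fy", "cx", "cy" (pixels), "xyz" and "rotation" of the camera in the world; the wrist camera has in their place "T_tool_cam" (4x4, takes a point from camera to tool coordinates, whose origin is the TCP and whose axes are the flange's). Camera axes: x right, y down, z forward; pixel columns grow to the right and rows downward; lengths in m; the calibration is good to about 2 mm. A picture is of the moment at which its call begins: read the wrist's pose just before it.
- arm.sign_off(): hands the job in; it is judged then, once.
The state is a dict: "clock": time; "joints": joint angles; "dq": joint speeds; "joint_efforts": joint torques, N m; "position": TCP position; "ee_rot": TCP orientation; "force": force on the tool from outside, world axes, zero at the start; "ft_torque": the same for the moment, N m; "width": opening from 0.0 (shut) to 1.0 (fully open); "gripper_force": force on a finger pad.
Only numpy, scipy, OpenCV 4.12 (cv2) and the standard library are available. Lean on these libraries where they do the work, as an engineer would, in place of code of your own. Each camera call takes 0.05 s, during which the arm holds its last target. There are 200 camera calls.

TASK

The large vial standing alone on the bench has been checked: stand it in the empty bore of the rack, let go of it, and only then lift the rack's own large vial out. Hold that second vial in front of the inspection camera, centred on the lens's line of sight with its foot squarely facing the lens and 100 mm away from it, cap uppermost, and finish while still holding it there, quite still. Leave the two small vials in the rack and everything else on the bench where it is, and do not touch the camera or its stand.

Things in the scene. Friction and masses are not known exactly. Their poses are not given: they have to be found in the camera images.
- checked_vial: large glass screw-cap vial with a white cap and brown powder, 32 mm diameter, 66 mm tall (glass to 57 mm, then the 27 mm wide cap), about 35 g, standing alone on the bench surface on the robot's left; origin at the centre of its foot, z up along its axis
- next_vial: the only large vial in the rack: same size and shape (32 mm diameter, 66 mm tall, glass to 57 mm, then the 27 mm wide cap, about 35 g), black cap, white powder; it stands in one of the rack's three filled bores, 44 mm of it above the rack's top; origin at the centre of its foot, z along its axis towards the cap
- small_vial_1: small glass vial with a black cap, 25 mm diameter, 52 mm tall, in a bore of the rack (30 mm shows above the rack's top); origin at the centre of its foot. Stays in the rack
- small_vial_2: another small vial, like small_vial_1, in another bore of the rack. Stays in the rack
- rack: grey vial rack, fixed to the bench, 62 x 240 x 30 mm, one row of four equal bores along its long side (its y axis), 58 mm apart (at y = -87, -29, 29 and 87 mm); bores 35 mm in diameter and 22 mm deep, their floors 8 mm above the bench; origin at the centre of its underside, z up
- rack_free (a point): centre of the floor of the rack's empty bore, the end bore at y = +87 mm of the rack, 8 mm above the bench and 22 mm below the rack's top
- inspection_camera: small black inspection camera (40 x 50 mm, 40 mm wide lens barrel, 59 mm long) fixed on a low round stand (84 mm diameter); it looks up and roughly back towards the robot, its line of sight leaning 0.6 rad (34 degrees) from vertical. Origin at the centre of the lens front, about 92 mm above the bench; its z axis is the line of sight, pointing out of the lens
- view_point (a point): point in the air on the camera's line of sight, 100 mm in front of the lens: the centre of the vial's foot belongs here
- petri_dish: shallow round glass dish with lid, 65 mm, 15 mm high; origin at the centre of its underside; a bystander, leave it where it is
- tweezers: steel tweezers, 126 mm long, lying flat; origin at the centre of its underside; a bystander, leave it where it is
- timer: bench timer, 44 x 68 x 55 mm; origin at the centre of its underside; a bystander, leave it where it is
- steel_beaker: open steel beaker, 68 mm wide, 75 mm tall; origin at the centre of its underside; a bystander, leave it where it is
- dispersant_bottle: white plastic bottle with a red cap, 58 mm wide, 130 mm tall; origin at the centre of its underside; a bystander, leave it where it is
- solvent_bottle: amber bottle, 47 mm wide, 115 mm tall; origin at the centre of its underside; a bystander, leave it where it is
- filter_box: small carton, 91 x 69 x 51 mm; origin at the centre of its underside; a bystander, leave it where it is
- camera_stand: the camera's fixed round stand, 84 mm in diameter, its foot plate 10 mm thick with two cheeks 66 mm high that carry the camera; origin at the centre of its underside; stand and camera must not be touched
Not all that is in view belongs to the job. Leave any purple look-alike of the checked_vial alone.

How it is judged:
On the way:
1. the checked vial stands upright in the empty bore, down on its floor and released, while the other large vial is still in the rack (horizontal distance between checked_vial and rack_free below 0.005 m and height (world z) of checked_vial below 0.012 m and angle between checked_vial's own z axis and vertical below 0.1 rad and contact force between checked_vial and the fingers below 0.1 N and distance of next_vial from where it was at the start of the episode below 0.008 m), for 0.2 s.
At the end, for the whole second after the job is handed in: checked vial released in the once empty bore (5 mm, on its floor, 0.1 rad); other large vial held still by the fingers alone, foot 85 to 115 mm before the lens, at most 12 mm off the line of sight (each way), axis within 0.17 rad of it, cap up; small vials within 20 mm of their start (horizontal distance between checked_vial and rack_free below 0.005 m and height (world z) of checked_vial below 0.012 m and angle between checked_vial's own z axis and vertical below 0.1 rad and contact force between checked_vial and the fingers below 0.1 N and z of next_vial in the frame of inspection_camera between 0.085 and 0.115 m and x of next_vial in the frame of inspection_camera between -0.012 and 0.012 m and y of next_vial in the frame of inspection_camera between -0.012 and 0.012 m and angle between the z axis of next_vial and the z axis of inspection_camera, either way round below 0.17 rad and angle between next_vial's own z axis and vertical below 1.2 rad and contact force between next_vial and the fingers above 0.5 N and linear speed of next_vial below 0.02 m/s and angular speed of next_vial below 0.2 rad/s and contact force between next_vial and rack below 0.05 N and contact force between next_vial and inspection_camera below 0.05 N and distance of each of small_vial_1, small_vial_2 from where it was at the start of the episode below 0.02 m); the arm keeps its last pose, push and grip.
It fails at once if a small vial is moved more than 20 mm (distance of any of small_vial_1, small_vial_2 from where it was at the start of the episode above 0.02 m).
It fails at once if another thing on the bench (dish, tweezers, timer, beaker, bottles, carton) is moved more than 25 mm (distance of any of petri_dish, tweezers, timer, steel_beaker, dispersant_bottle, solvent_bottle, filter_box from where it was at the start of the episode above 0.025 m).
It fails at once if the camera or its stand is touched by the robot or a vial (contact force between camera_stand and the arm above 0.5 N or contact force between camera_stand and the fingers above 0.5 N or contact force between camera_stand and next_vial above 0.5 N or contact force between camera_stand and checked_vial above 0.5 N).
It also fails if it takes over 51 s, if anything falls off the work surface, if the arm or the gripper's body presses on something with over 40 N, if the wrist force passes 120 N, or if a joint passes its speed limit or range.

## Working session

There is one attempt and no reset: what is moved stays moved. The work goes in short steps, Python scripts to look and compute and a tool call to move; the robot and the scene stay as the last step left them, time stands still between calls to the robot, and variables do not carry over. Pictures are saved under pics/ and viewed, at most 10 in all, crops included, and the job is handed in when it is done.

Besides the shell and the picture viewer there is one more tool, called after "Emit:" as name(argument=value, ...) on one line, values as JSON. arm_command: Moves the arm, as the interface text tells. Its arguments: {"type":"object","properties":{"targets":{"type":"array","items":{"type":"array","items":{"type":"array","items":{"type":"number"}}}},"jaw":{"type":"number"},"newtons":{"type":"number"}},"required":["targets"]}

```bash
mkdir -p pics; cat > h.py <<'E'
import numpy as np, cv2
from scipy.spatial.transform import Rotation as R
from cell import arm
def grab(n):
    s=arm.observe(); im=arm.get_image(n)
    if n=="wrist":
        T=np.eye(4);T[:3,:3]=R.from_rotvec(s["ee_rot"]).as_matrix();T[:3,3]=s["position"]
        W=T@np.array(im["T_tool_cam"])
    else:
        W=np.eye(4);r=np.array(im["rotation"]);W[:3,:3]=r if r.shape==(3,3) else R.from_rotvec(r).as_matrix();W[:3,3]=im["xyz"]
    return im,W
def cloud(im,W):
    z=im["z_map"];v,u=np.mgrid[:z.shape[0],:z.shape[1]]
    P=np.stack([(u-im["cx"])/im["fx"]*z,(v-im["cy"])/im["fy"]*z,z],-1)
    P=P@W[:3,:3].T+W[:3,3];P[z<=0]=np.nan
    return P
def save(im,n): cv2.imwrite(f"pics/{n}.png",im["pixels"][:,:,::-1])
E
python3 - <<'E'
from h import *
s=arm.observe();print({k:(np.round(v,3).tolist()) for k,v in s.items()})
for n in("top","side"):
    im,W=grab(n);save(im,n);np.savez(f"{n}.npz",P=cloud(im,W),rgb=im["pixels"],W=W,K=[im["fx"],im["fy"],im["cx"],im["cy"]]);print(n,np.round(W,3).tolist(),im["fx"],im["cx"],im["cy"],arm.tip_reach)
a,b=cv2.imread("pics/top.png"),cv2.imread("pics/side.png")
E
```

```text
{'clock': 0.0, 'joints': [-1.295, 0.435, 0.025, 1.574, -0.012, 1.134, -0.075], 'dq': [-0.0, 0.001, -0.0, -0.0, 0.0, -0.0, 0.001], 'joint_efforts': [-0.001, -66.786, 0.984, -31.447, -0.061, 0.042, 0.0], 'position': [0.231, 0.58, 0.245], 'ee_rot': [-0.591, -3.085, 0.002], 'force': [-0.997, 0.578, -0.161], 'ft_torque': [0.014, -0.057, -0.017], 'gripper_force': 0.0, 'width': 1.001}
top [[-0.014, -0.987, 0.159, 0.465], [-1.0, 0.014, 0.002, -0.198], [-0.005, -0.159, -0.987, 1.022], [0.0, 0.0, 0.0, 1.0]] 387.3745301375364 321.97134939146156 199.42649323746957 0.019
side [[0.895, 0.314, -0.316, 0.919], [0.445, -0.594, 0.67, -0.91], [0.023, -0.741, -0.671, 0.831], [0.0, 0.0, 0.0, 1.0]] 427.7915229793232 323.8214698484838 197.66273016087126 0.019
```

View pics/top.png

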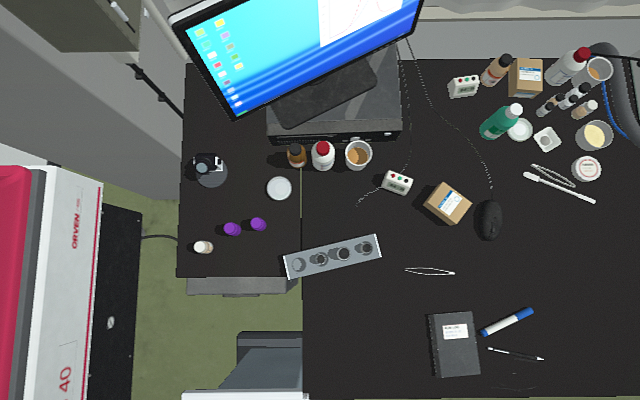

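View pics/side.png

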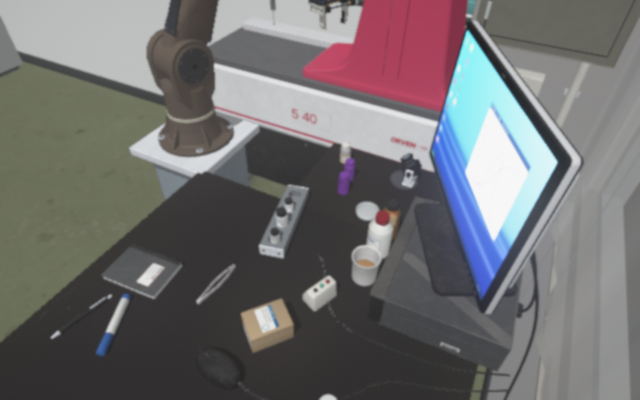

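The top view shows the white-cap vial at (203,247), purple decoys at (232,229) and (258,224), the rack from (285,265) to (382,247) with its empty bore at the left end (298,265), and the inspection camera at (208,168). The side view shows the same layout, with the timer and bottles on the right. Next I'll measure these and look at crops.

```bash
python3 - <<'E'
from h import *
d=np.load("top.npz");P=d["P"];rgb=d["rgb"].astype(int)
def reg(n,u0,u1,v0,v1,zmin,zmax=.4):
    q=P[v0:v1,u0:u1].reshape(-1,3);m=(q[:,2]>zmin)&(q[:,2]<zmax);q=q[m]
    print(n,len(q),"min",q.min(0).round(3),"max",q.max(0).round(3),"med",np.median(q,0).round(3))
    return q
reg("checked cap",190,216,236,256,.06)
reg("checked all",190,216,236,256,.02)
reg("purple1",222,242,220,238,.03);reg("purple2",248,268,215,233,.03)
q=reg("rack top",280,385,230,282,.024,.036)
(c,sz,a)=cv2.minAreaRect((q[:,:2]*1000).astype(np.float32));print(c,sz,a)
for n,u0,u1 in(("v1",308,332),("v2",332,353),("v3",355,376)): reg(n,u0,u1,238,270,.045)
reg("cam",190,228,150,188,.03);reg("stand",190,230,150,190,.004,.02)
reg("bench",400,440,290,330,-.1)
q=P[175:190,160:320];
reg("dish",265,293,175,200,.005);reg("bottles",285,375,138,172,.03,.3);reg("monitor box",270,400,100,140,.03,.5)
o=[]
for n,u0,v0,k,f in(("top",180,135,8,1),):
    o=cv2.imread(f"pics/{n}.png")[140:290,180:390]
cv2.imwrite("pics/c1.png",cv2.resize(o,None,fx=3.8,fy=3.8,interpolation=2))
s=cv2.imread("pics/side.png")
cv2.imwrite("pics/c2.png",cv2.resize(s[135:265,250:440],None,fx=4.2,fy=4.2,interpolation=2))
E
```

```text
checked cap 100 min [0.495 0.096 0.061] max [0.52  0.123 0.07 ] med [0.507 0.108 0.066]
checked all 181 min [0.491 0.093 0.02 ] max [0.522 0.123 0.07 ] med [0.506 0.103 0.063]
purple1 152 min [0.536 0.022 0.03 ] max [0.568 0.051 0.069] med [0.551 0.033 0.064]
purple2 143 min [ 0.548 -0.045  0.03 ] max [ 0.579 -0.016  0.069] med [ 0.562 -0.032  0.065]
rack top 1771 min [ 0.424 -0.34   0.024] max [ 0.536 -0.094  0.036] med [ 0.479 -0.216  0.03 ]
(479.2060241699219, -216.66786193847656) (62.00735092163086, 241.67926025390625) 12.828842163085938
v1 76 min [ 0.462 -0.198  0.046] max [ 0.484 -0.178  0.064] med [ 0.472 -0.188  0.059]
v2 132 min [ 0.471 -0.26   0.053] max [ 0.501 -0.23   0.078] med [ 0.485 -0.245  0.073]
v3 77 min [ 0.488 -0.313  0.046] max [ 0.51  -0.291  0.064] med [ 0.497 -0.302  0.06 ]
cam 486 min [0.684 0.064 0.032] max [0.746 0.141 0.115] med [0.715 0.095 0.078]
stand 469 min [0.664 0.056 0.004] max [0.77  0.162 0.019] med [0.693 0.093 0.01 ]
bench 1596 min [ 0.293 -0.492 -0.006] max [ 0.391 -0.388  0.017] med [ 0.341 -0.44   0.   ]
dish 469 min [ 0.629 -0.111  0.005] max [ 0.695 -0.046  0.021] med [ 0.66  -0.08   0.015]
bottles 1693 min [ 0.704 -0.334  0.03 ] max [ 0.786 -0.1    0.136] med [ 0.736 -0.202  0.072]
monitor box 5143 min [ 0.776 -0.396  0.031] max [ 0.867 -0.064  0.204] med [ 0.814 -0.228  0.1  ]
```

View pics/c1.png

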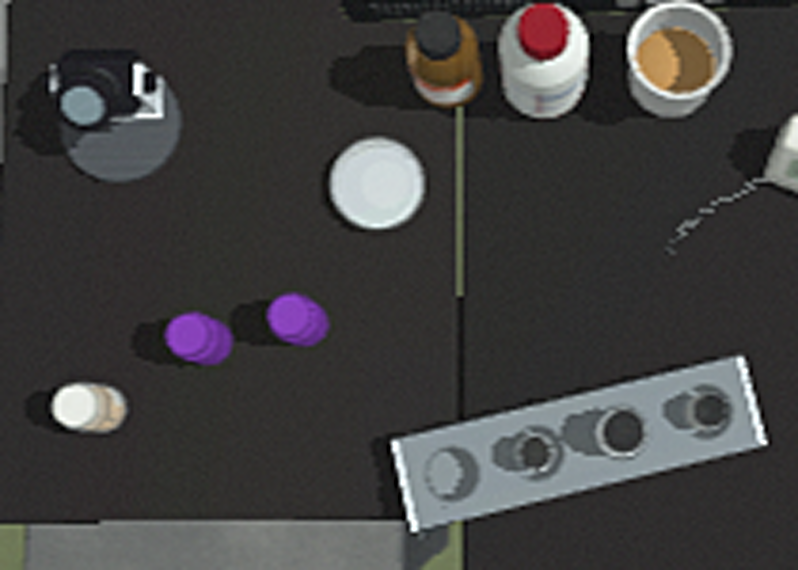

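View pics/c2.png

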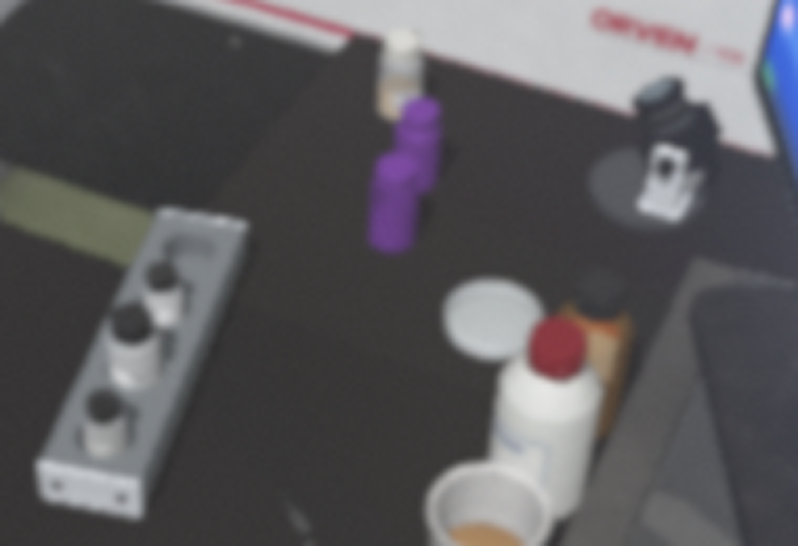

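The crops show that the middle of the three rack vials (crop 620,432) is the large one; its top is at 74 mm, as it should be. The lens disc is at c1 (82,105), facing up and towards the robot. Next I'll check the path heights and work out the lens and the first move.

```bash
cat >> h.py <<'E'
def pose():
    s=arm.observe();return np.array(s["position"]),R.from_rotvec(s["ee_rot"])
def plan(p1,R1,n):
    "rows (tool axes) from the present pose to p1,R1"
    p,r=pose();dv=(r.inv()*R1).as_rotvec()/n;out=[];st=(np.array(p1)-p)/n
    for i in range(n):
        out.append(np.r_[r.inv().apply(st),dv]); r=r*R.from_rotvec(dv)
    return np.round(out,4).tolist()
def down(ydir): # tool pointing down with y along ydir
    y=np.r_[ydir/np.linalg.norm(ydir),0];z=np.array([0,0,-1.]);return R.from_matrix(np.c_[np.cross(y,z),y,z])
YR=np.array([.975,.222])
E
python3 - <<'E'
from h import *
d=np.load("top.npz");P=d["P"].reshape(-1,3)
for y in np.arange(-.1,.7,.05):
    m=(abs(P[:,1]-y)<.025)&(P[:,0]>.1)&(P[:,0]<.65);print(round(y,2),m.sum(),np.nanmax(P[m,2]).round(3) if m.any() else None)
c=np.load("top.npz");Q=c["P"][155:182,188:216].reshape(-1,3);g=c["rgb"][155:182,188:216].reshape(-1,3)
K=c["K"];W=c["W"]
ray=W[:3,:3]@np.array([(201.6-K[2])/K[0],(167.6-K[3])/K[1],1]);print("lens on z=.092",W[:3,3]+ray*(.092-W[2,3])/ray[2])
for r in plan([.50,.12,.26],down(YR),14): print(r)
for r in plan([.50,.12,.26],down(-YR),14)[:2]: print(r)
E
```

```text
-0.1 2706 0.036
-0.05 3398 0.069
0.0 3266 0.069
0.05 3279 0.069
0.1 3278 0.07
0.15 2552 0.006
0.2 1211 0.006
0.25 571 -0.195
0.3 560 -0.786
0.35 556 -0.785
0.4 567 -0.789
0.45 695 -0.783
0.5 1099 -0.768
0.55 1327 -0.744
0.6 25476 0.058
0.65 1000 0.046
lens on z=.092 [0.69862605 0.10045924 0.092     ]
[-0.03, -0.0234, -0.001, -0.0001, 0.0001, 0.0691]
[-0.0316, -0.0213, -0.001, -0.0001, 0.0001, 0.0691]
[-0.033, -0.0191, -0.001, -0.0001, 0.0001, 0.0691]
[-0.0342, -0.0168, -0.001, -0.0001, 0.0001, 0.0691]
[-0.0353, -0.0144, -0.001, -0.0001, 0.0001, 0.0691]
[-0.0362, -0.0119, -0.0011, -0.0001, 0.0001, 0.0691]
[-0.0369, -0.0094, -0.0011, -0.0001, 0.0001, 0.0691]
[-0.0375, -0.0068, -0.0011, -0.0001, 0.0001, 0.0691]
[-0.0378, -0.0042, -0.0011, -0.0001, 0.0001, 0.0691]
[-0.038, -0.0016, -0.0011, -0.0001, 0.0001, 0.0691]
[-0.0381, 0.0011, -0.0011, -0.0001, 0.0001, 0.0691]
[-0.0379, 0.0037, -0.0011, -0.0001, 0.0001, 0.0691]
[-0.0376, 0.0063, -0.0011, -0.0001, 0.0001, 0.0691]
[-0.037, 0.0089, -0.0011, -0.0001, 0.0001, 0.0691]
[-0.03, -0.0234, -0.001, -0.0001, -0.0001, -0.1553]
[-0.026, -0.0278, -0.001, -0.0001, -0.0001, -0.1553]
```

Emit:
arm_command(targets=[[[-0.03, -0.023, -0.001, 0, 0, 0.069], [-0.032, -0.021, -0.001, 0, 0, 0.069], [-0.033, -0.019, -0.001, 0, 0, 0.069], [-0.034, -0.017, -0.001, 0, 0, 0.069], [-0.035, -0.014, -0.001, 0, 0, 0.069], [-0.036, -0.012, -0.001, 0, 0, 0.069], [-0.037, -0.009, -0.001, 0, 0, 0.069], [-0.0375, -0.007, -0.001, 0, 0, 0.069], [-0.038, -0.004, -0.001, 0, 0, 0.069], [-0.038, -0.002, -0.001, 0, 0, 0.069]]])

```text
clock: 1.35
position: [0.4241, 0.2515, 0.2556]
ee_rot: [-1.603, -2.702, 0.001]
force: [-0.2, -1.0, -0.1]
width: 1.003
gripper_force: 0.0
```

Emit:
arm_command(targets=[[[-0.038, 0.001, -0.001, 0, 0, 0.069], [-0.038, 0.004, -0.001, 0, 0, 0.069], [-0.0375, 0.006, -0.001, 0, 0, 0.069], [-0.037, 0.009, -0.001, 0, 0, 0.069], [0, 0, 0, 0, 0, 0], [0, 0, 0, 0, 0, 0], [0, 0, 0, 0, 0, 0]]], jaw=0.06, newtons=15)

```text
clock: 2.22
position: [0.5002, 0.1226, 0.2595]
ee_rot: [-1.954, -2.459, 0.0]
force: [0.1, 0.1, 0.4]
width: 0.653
gripper_force: 0.0
```

```bash
python3 - <<'E'
from h import *
p,r=pose();print(p,r.as_matrix().round(3).tolist())
im,W=grab("wrist");save(im,"w1");np.savez("w1.npz",P=cloud(im,W),rgb=im["pixels"],W=W,K=[im["fx"],im["fy"],im["cx"],im["cy"]]);print(np.array(im["T_tool_cam"]).round(3).tolist(),im["fx"])
E
```

```text
[0.50018676 0.12259211 0.25952367] [[-0.226, 0.974, -0.001], [0.974, 0.226, 0.0], [0.0, -0.001, -1.0]]
[[-0.0, -0.954, -0.3, 0.08], [1.0, -0.0, 0.0, 0.0], [-0.0, -0.3, 0.954, -0.138], [0.0, 0.0, 0.0, 1.0]] 355.7855774164526
```

View pics/w1.png

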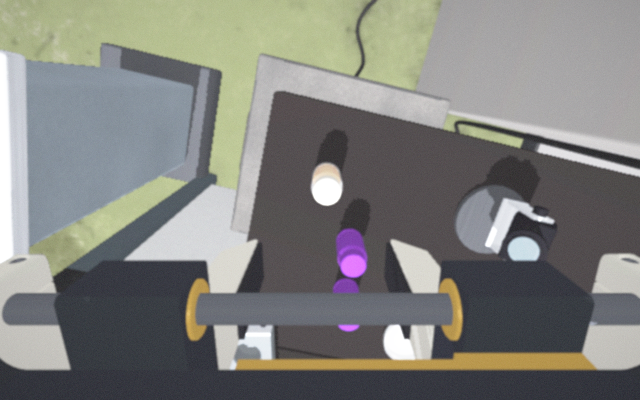

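The wrist view shows the checked vial's cap at (327,190), the purple vials at (350,255) and (346,305), and the lens disc at (523,249).

```bash
python3 - <<'E'
from h import *
def ray(d,u,v):
    K=d["K"];W=d["W"];return W[:3,3],W[:3,:3]@np.array([(u-K[2])/K[0],(v-K[3])/K[1],1])
def onz(d,u,v,z):
    o,r=ray(d,u,v);return o+r*(z-o[2])/r[2]
def blob(d,box,f):
    u0,u1,v0,v1=box;g=d["rgb"][v0:v1,u0:u1].astype(int);m=f(g).astype(np.uint8)
    n,l,st,c=cv2.connectedComponentsWithStats(m);k=1+st[1:,4].argmax();return c[k]+[u0,v0],st[k],np.argwhere(l==k)+[v0,u0]
w=np.load("w1.npz");t=np.load("top.npz")
white=lambda g:(g.min(-1)>190)
for n,d,b in(("w",w,(300,355,165,215)),("t",t,(190,216,236,256))):
    c,st,ix=blob(d,b,white);q=d["P"][ix[:,0],ix[:,1]];print(n,"cap",c,st,onz(d,*c,.066).round(4),np.nanmedian(q,0).round(4))
blue=lambda g:(g[...,2]>g[...,0]+12)&(g.min(-1)>100)
cs=[]
for n,d,b in(("w",w,(500,550,230,268)),("t",t,(190,216,155,182))):
    c,st,ix=blob(d,b,blue);q=d["P"][ix[:,0],ix[:,1]];q=q[np.isfinite(q).all(1)];cs.append(c)
    z0=np.median(q[:,2]);m=q.mean(0);_,S,V=np.linalg.svd(q-m);nn=V[2]*np.sign(V[2,2])
    print(n,"lens",c,st,onz(d,*c,.092).round(4),"depth",m.round(4),"n",nn.round(3),"S",S.round(4),"lean",np.arccos(nn[2]).round(3),"az",np.degrees(np.arctan2(nn[1],nn[0])).round(1))
(o1,r1),(o2,r2)=ray(w,*cs[0]),ray(t,*cs[1])
A=np.c_[r1,-r2];s=np.linalg.lstsq(A,o2-o1,rcond=None)[0];print("tri",o1+r1*s[0],o2+r2*s[1])
for n,d in(("w",w),("t",t)):
    P=d["P"].reshape(-1,3);m=(abs(P[:,2]-.010)<.004)&(np.hypot(P[:,0]-.70,P[:,1]-.1)<.07);print(n,"stand",m.sum(),P[m].min(0),P[m].max(0))
g=cv2.imread("pics/w1.png")[165:285,440:580];g2=cv2.imread("pics/top.png")[145:195,180:240]
cv2.imwrite("pics/c3.png",np.hstack([cv2.resize(g,(560,480),interpolation=2)]))
E
```

```text
w cap [326.42540074 188.27250308] [ 12   7  30  34 811] [0.5058 0.1101 0.066 ] [0.506  0.1093 0.0644]
t cap [199.23913043 246.39130435] [ 4  5 11 11 92] [0.5066 0.1075 0.066 ] [0.5074 0.1076 0.0661]
w lens [523.23401163 249.03924419] [  7   6  34  25 688] [0.6979 0.1013 0.092 ] depth [0.6988 0.1009 0.0906] n [-0.564  0.014  0.826] S [0.1858 0.1628 0.0265] lean 0.599 az 178.5
t lens [201.34615385 167.19230769] [ 7  8 10 10 78] [0.6997 0.1011 0.092 ] depth [0.6996 0.101  0.0923] n [-0.607 -0.017  0.794] S [0.057  0.0554 0.0126] lean 0.653 az -178.4
tri [0.69898464 0.10080668 0.09040841] [0.69995388 0.10148619 0.09087187]
w stand 3040 [0.66470729 0.05811461 0.00600436] [0.73834916 0.14139855 0.01393237]
t stand 411 [0.66534981 0.06035308 0.00600197] [0.73387416 0.14229394 0.01396919]
```

View pics/c3.png

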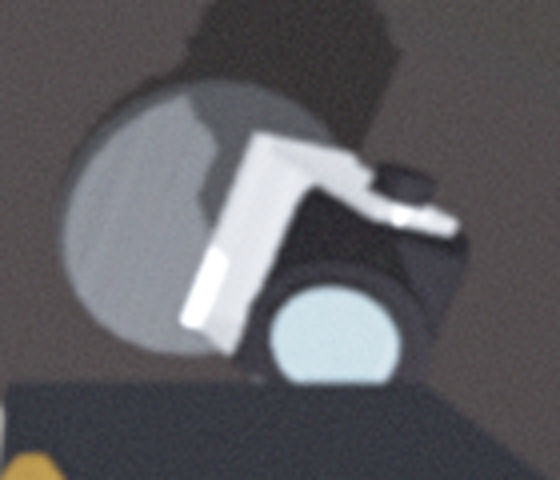

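The white cap puts the checked vial at (0.506, 0.109). The lens is near (0.699, 0.101, 0.092), leaning 0.6 rad at about 180° azimuth, which fits the given values. Now I'll descend and grasp.

Emit:
arm_command(targets=[[[-0.0075, 0.0014, 0.01, 0, 0, 0], [-0.0072, 0.0014, 0.02, 0, 0, 0], [0, 0, 0.035, 0, 0, 0], [0, 0, 0.035, 0, 0, 0], [0, 0, 0.035, 0, 0, 0], [0, 0, 0.035, 0, 0, 0], [0, 0, 0.025, 0, 0, 0], [0, 0, 0.0125, 0, 0, 0], [0, 0, 0.006, 0, 0, 0], [0, 0, 0, 0, 0, 0]]])

```text
clock: 3.52
position: [0.507, 0.1077, 0.0464]
ee_rot: [1.957, 2.458, 0.0]
force: [0.2, -1.1, 0.4]
width: 0.65
gripper_force: 0.0
```

Emit:
arm_command(targets=[[[0, 0, 0, 0, 0, 0], [0, 0, 0, 0, 0, 0], [0, 0, 0, 0, 0, 0], [0, 0, 0, 0, 0, 0]]], jaw=0.02, newtons=12)

```text
clock: 4.03
position: [0.507, 0.1078, 0.0465]
ee_rot: [1.957, 2.458, 0.001]
force: [-0.2, 0.4, 3.6]
width: 0.345
gripper_force: 12.0
```

Emit:
arm_command(targets=[[[0, 0, -0.01, 0, 0, 0], [0, 0, -0.03, 0, 0, 0], [0, 0, -0.05, 0, 0, 0], [0, 0, -0.054, 0, 0, 0], [-0.03, -0.014, 0, 0, 0, 0], [-0.05, -0.022, 0, 0, 0, 0], [-0.05, -0.022, 0, 0, 0, 0], [-0.05, -0.022, 0, 0, 0, 0], [-0.03, -0.014, 0, 0, 0, 0], [-0.0131, -0.006, 0, 0, 0, 0]]])

```text
clock: 5.28
position: [0.4586, -0.134, 0.1908]
ee_rot: [1.96, 2.454, 0.0]
force: [-0.3, 0.3, -0.8]
width: 0.343
gripper_force: 12.0
```

Emit:
arm_command(targets=[[[0, 0, 0, 0, 0, 0], [0, 0, 0, 0, 0, 0], [0, 0, 0, 0, 0, 0], [0, 0, 0, 0, 0, 0]]])

```text
clock: 5.78
position: [0.4595, -0.1313, 0.1901]
ee_rot: [-1.955, -2.459, -0.0]
force: [0.8, -0.9, -0.2]
width: 0.341
gripper_force: 12.0
```

```bash
python3 - <<'E'
from h import *
ims=[]
for n in("wrist","top","side"):
    im,W=grab(n);save(im,n+"2");np.savez(n+"2.npz",P=cloud(im,W),rgb=im["pixels"],W=W,K=[im["fx"],im["fy"],im["cx"],im["cy"]])
    P=cloud(im,W)
    if n=="wrist": ims.append(im["pixels"])
    else:
        p=pose()[0];d=np.linalg.norm(P-np.r_[.46,-.132,.1],axis=-1);v,u=np.where(d<.12);print(n,u.min(),u.max(),v.min(),v.max())
    if n=="side":
        x=W[:3,:3].T@(np.array([.46,-.132,.06])-W[:3,3]);u=int(x[0]/x[2]*im["fx"]+im["cx"]);v=int(x[1]/x[2]*im["fy"]+im["cy"])
        ims.append(cv2.resize(im["pixels"][max(v-80,0):v+80,u-40:u+40],(200,400)))
print(pose())
cv2.imwrite("pics/c4.png",np.hstack([ims[0][:,40:640],ims[1]])[:,:,::-1])
E
```

```text
top 302 344 238 287
side 271 320 136 217
(array([ 0.45939895, -0.1317758 ,  0.19018211]), Rotation.from_matrix(array([[-2.24513715e-01,  9.74470925e-01, -8.39770541e-05],
                            [ 9.74470925e-01,  2.24513722e-01,  7.59668925e-05],
                            [ 9.28815290e-05, -6.47775883e-05, -9.99999994e-01]])))
```

View pics/c4.png

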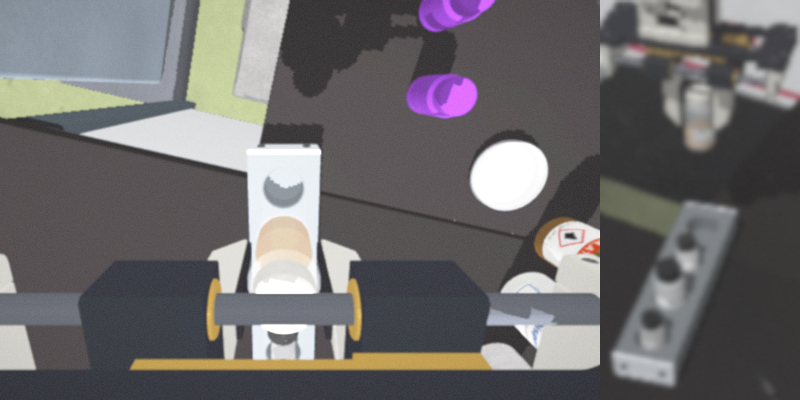

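The wrist picture shows the vial upright in the jaws at (325,255 in full-frame columns), and the empty bore ahead of it at (324,187). Next I'll measure the bore centre and the vial's offset in the hand.

```bash
python3 - <<'E'
from h import *
d=np.load("wrist2.npz");P=d["P"];K=d["K"];W=d["W"]
p,r=pose();T=r.inv().apply((P-p).reshape(-1,3)).reshape(P.shape)
# vial in hand
for z in np.arange(-.01,.05,.008):
    m=(abs(T[...,2]-z)<.004)&(abs(T[...,1])<.004)&(abs(T[...,0])<.03);
    if m.sum()>3: print("vial z%.3f x max %.4f n%d"%(z,np.nanpercentile(T[...,0][m],80),m.sum()))
m=(T[...,2]>.028)&(T[...,2]<.05)&(abs(T[...,0])<.03)&(abs(T[...,1])<.03);q=T[m];print("vial y",q[:,1].min(),q[:,1].max(),q[:,2].max(),len(q))
# rack in wrist view
v,u=np.mgrid[:400,:640];dr=np.stack([(u-K[2])/K[0],(v-K[3])/K[1],np.ones_like(u)],-1)@W[:3,:3].T
top=W[:3,3]+dr*((.030-W[2,3])/dr[...,2])[...,None]
c0=np.array([.460,-.132])
h=(np.linalg.norm(top[...,:2]-c0,axis=-1)<.024)&(P[...,2]<.026)
n,l,st,c=cv2.connectedComponentsWithStats(h.astype(np.uint8));k=1+st[1:,4].argmax();q=(top[l==k][:,:2]*1000).astype(np.float32)
print("bore",st[k],cv2.minEnclosingCircle(q),q.mean(0),cv2.fitEllipse(cv2.convexHull(q)))
rk=(abs(P[...,2]-.03)<.003)&(np.linalg.norm(P[...,:2]-[.479,-.217],axis=-1)<.14);q=P[rk]
e=np.array([.975,.222]);f=np.array([-.222,.975]);print("rack x-edges about centre",((q[:,:2]-[.479,-.217])@e).min(),((q[:,:2]-[.479,-.217])@e).max(),"y end",((q[:,:2]-[.479,-.217])@f).max(), "ztop",np.median(q[:,2]))
# top-view bore
d=np.load("top.npz");P=d["P"];K=d["K"];W=d["W"];dr=np.stack([(u-K[2])/K[0],(v-K[3])/K[1],np.ones_like(u)],-1)@W[:3,:3].T
top=W[:3,3]+dr*((.030-W[2,3])/dr[...,2])[...,None]
h=(np.linalg.norm(top[...,:2]-c0,axis=-1)<.024)&(P[...,2]<.024);q=(top[h][:,:2]*1000).astype(np.float32);print("topbore",len(q),cv2.minEnclosingCircle(q),q.mean(0))
E
```

```text
vial z-0.010 x max 0.0131 n191
vial z-0.002 x max 0.0153 n264
vial z0.006 x max 0.0157 n137
vial z0.014 x max 0.0156 n112
vial z0.022 x max 0.0156 n109
vial z0.030 x max 0.0156 n89
vial z0.038 x max 0.0156 n80
vial z0.046 x max 0.0155 n35
vial y -0.015684254436331695 0.015481500021631235 0.04645765315366686 634
bore [ 304  168   39   38 1166] ((459.6989440917969, -134.316162109375), 17.160507202148438) [ 459.7074  -134.11308] ((459.67864990234375, -134.32106018066406), (33.749351501464844, 33.851558685302734), 107.07524871826172)
rack x-edges about centre -0.031480175980671536 0.03084493422888118 y end 0.11818489835944306 ztop 0.02890590785026642
topbore 145 ((459.70123291015625, -131.9827117919922), 16.991424560546875) [ 459.76395 -132.22923]
```

Emit:
arm_command(targets=[[[-0.001, 0, 0.02, 0, 0, 0], [0, 0, 0.03, 0, 0, 0], [0, 0, 0.03, 0, 0, 0], [0, 0, 0.018, 0, 0, 0], [0, 0, 0.006, 0, 0, 0], [0, 0, 0, 0, 0, 0], [0, 0, 0, 0, 0, 0], [0, 0, 0, 0, 0, 0]]])

```text
clock: 6.92
position: [0.46, -0.1331, 0.0869]
ee_rot: [1.956, 2.457, 0.001]
force: [0.6, -0.3, -0.3]
width: 0.34
gripper_force: 12.0
```

```bash
cat > m.py <<'E'
from h import *
s=arm.observe();im,W=grab("wrist");P=cloud(im,W);p,r=pose();print("p",p.round(4),"f",np.round(s["force"],2))
T=r.inv().apply((P-p).reshape(-1,3)).reshape(P.shape)
np.savez("w3.npz",P=P,T=T,rgb=im["pixels"])
m=(T[...,2]>.02)&(T[...,2]<.044)&(abs(T[...,1])<.003)&(abs(T[...,0])<.03);print("vial front x",np.nanpercentile(T[...,0][m],80))
m=(T[...,2]>.028)&(T[...,2]<.044)&(abs(T[...,0])<.03)&(abs(T[...,1])<.03);q=T[m];print("vial y",q[:,1].min(),q[:,1].max(),"foot",q[:,2].max())
rk=(abs(P[...,2]-.029)<.004)&(abs(T[...,1])<.04)&(T[...,0]>.02)&(T[...,0]<.08);
q=T[rk];print("rack y edges",np.percentile(q[:,1],[0.5,99.5]),"end x",[np.percentile(q[abs(q[:,1]-k)<.004,0],99) for k in(-.02,-.01,0,.01,.02)])
# bore front rim in tool frame: farthest-x non-top pixels at y=k
K=[im[k] for k in("fx","fy","cx","cy")];v,u=np.mgrid[:400,:640];dr=np.stack([(u-K[2])/K[0],(v-K[3])/K[1],np.ones_like(u)],-1)@W[:3,:3].T
tp=W[:3,3]+dr*((.030-W[2,3])/dr[...,2])[...,None];tt=r.inv().apply((tp-p).reshape(-1,3)).reshape(P.shape)
h=(P[...,2]<.025)&(np.hypot(tt[...,0],tt[...,1])<.025);q=(tt[h][:,:2]*1000).astype(np.float32);print("hole",len(q),q.min(0) if len(q) else 0,q.max(0) if len(q) else 0)
cv2.imwrite("pics/c5.png",cv2.resize(im["pixels"][150:330,210:440],None,fx=3,fy=3,interpolation=2)[:,:,::-1])
E
python3 m.py
```

```text
p [ 0.4599 -0.1331  0.0868] f [ 0.59 -0.25 -0.31]
vial front x 0.015173165538642593
vial y -0.015791114032872793 0.015331470249711788 foot 0.04399228837303254
rack y edges [-0.03091391  0.03021474] end x [np.float64(0.03224963470257022), np.float64(0.032178808919981546), np.float64(0.03218296623113597), np.float64(0.03219831664825935), np.float64(0.03220786190224686)]
hole 510 [ -2.2842662 -17.360098 ] [16.37629  16.297754]
```

View pics/c5.png

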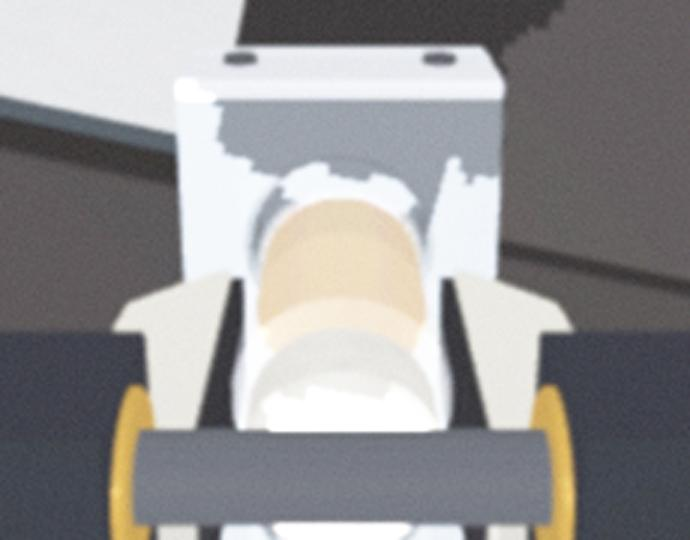

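The view shows the vial's foot directly over the bore, and the measured offsets agree to about 0.3 mm. Inserting.

Emit:
arm_command(targets=[[[-0.0003, -0.0002, 0.005, 0, 0, 0], [0, 0, 0.006, 0, 0, 0], [0, 0, 0.006, 0, 0, 0], [0, 0, 0.006, 0, 0, 0], [0, 0, 0.005, 0, 0, 0], [0, 0, 0.003, 0, 0, 0], [0, 0, 0, 0, 0, 0], [0, 0, 0, 0, 0, 0]]])

```text
clock: 7.98
position: [0.4595, -0.1335, 0.0553]
ee_rot: [1.957, 2.457, 0.0]
force: [-0.4, -0.4, -0.8]
width: 0.343
gripper_force: 12.0
```

```bash
python3 m.py
```

```text
p [ 0.4596 -0.1334  0.0554] f [-0.35 -0.45 -0.83]
vial front x 0.026433565154983744
vial y -0.029876320873814463 0.028222725582497117 foot 0.043613702587410826
rack y edges [-0.03073803  0.03057867] end x [np.float64(0.03246758613378764), np.float64(0.032598286662334296), np.float64(0.03246276490743978), np.float64(0.03251805544499627), np.float64(0.03248995805479127)]
hole 70 [  0.7006079 -15.96003  ] [15.317644 15.761379]
```

Emit:
arm_command(targets=[[[0, 0, 0.001, 0, 0, 0], [0, 0, 0, 0, 0, 0], [0, 0, 0, 0, 0, 0]]])

```text
clock: 8.4
position: [0.4596, -0.1334, 0.0544]
ee_rot: [1.957, 2.457, 0.001]
force: [-1.1, 0.2, 5.3]
width: 0.343
gripper_force: 12.0
```

Emit:
arm_command(targets=[[[0, 0, 0, 0, 0, 0], [0, 0, 0, 0, 0, 0], [0, 0, 0, 0, 0, 0], [0, 0, 0, 0, 0, 0], [0, 0, -0.01, 0, 0, 0], [0, 0, -0.03, 0, 0, 0], [0, 0, -0.05, 0, 0, 0], [0, 0, -0.045, 0, 0, 0], [0, 0, 0, 0, 0, 0], [0, 0, 0, 0, 0, 0]]], jaw=0.056)

```text
clock: 9.65
position: [0.4592, -0.1332, 0.1893]
ee_rot: [1.957, 2.458, 0.001]
force: [0.2, -0.1, 0.2]
width: 0.611
gripper_force: 0.0
```

```bash
python3 - <<'E'
from h import *
for n in("wrist","side"):
    im,W=grab(n);P=cloud(im,W);print(n,pose()[0].round(4))
    for k,c in(("checked",(.4597,-.133)),("next",(.4857,-.245))):
        m=(np.hypot(P[...,0]-c[0],P[...,1]-c[1])<.025)&(P[...,2]>.045);q=P[m];
        if len(q): 
            t=q[q[:,2]>np.percentile(q[:,2],97)-.004];print(k,len(q),"top z",np.percentile(q[:,2],97).round(4),"cap c",t[:,:2].mean(0).round(4),(t.min(0)+t.max(0))[:2]/2)
    if n=="wrist":save(im,"w6")
E
```

```text
wrist [ 0.4588 -0.1331  0.1887]
checked 4009 top z 0.2741 cap c [ 0.4541 -0.1093] [ 0.45447194 -0.10999909]
next 494 top z 0.0739 cap c [ 0.4857 -0.2503] [ 0.4852566  -0.25072714]
side [ 0.4586 -0.1332  0.1884]
checked 406 top z 0.4971 cap c [ 0.4773 -0.1393] [ 0.47634221 -0.13805606]
next 171 top z 0.0769 cap c [ 0.4863 -0.2493] [ 0.48708287 -0.24899318]
```

View pics/w6.png

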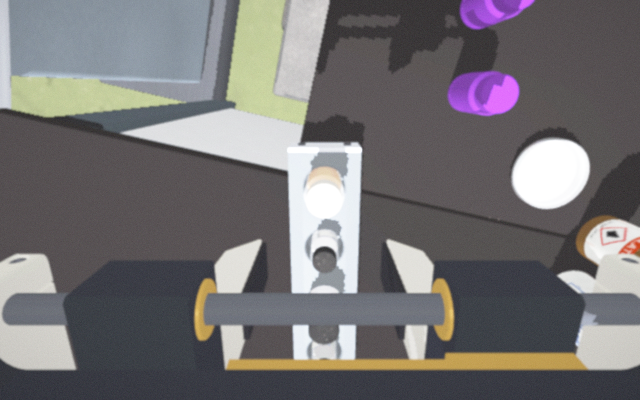

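The picture shows the checked vial standing in the end bore at (324,190), released, with the next vial still in place at (323,315). Next I'll move one bore pitch × 2 along the rack and descend.

Emit:
arm_command(targets=[[[-0.03, 0.0007, 0, 0, 0, 0], [-0.045, 0, 0, 0, 0, 0], [-0.03, 0, 0, 0, 0, 0], [-0.011, 0, 0, 0, 0, 0], [0, 0, 0.03, 0, 0, 0], [0, 0, 0.045, 0, 0, 0], [0, 0, 0.03, 0, 0, 0], [0, 0, 0.02, 0, 0, 0], [0, 0, 0.009, 0, 0, 0], [0, 0, 0, 0, 0, 0]]])

```text
clock: 11.0
position: [0.4857, -0.2457, 0.0547]
ee_rot: [-1.956, -2.457, 0.0]
force: [0.6, 0.1, 0.9]
width: 0.609
gripper_force: 0.0
```

Emit:
arm_command(targets=[[[0, 0, 0, 0, 0, 0], [0, 0, 0, 0, 0, 0], [0, 0, 0, 0, 0, 0], [0, 0, 0, 0, 0, 0], [0, 0, 0, 0, 0, 0]]], jaw=0.02, newtons=15)

```text
clock: 11.62
position: [0.4865, -0.2465, 0.0556]
ee_rot: [1.956, 2.457, 0.001]
force: [-0.9, 0.5, 5.9]
width: 0.341
gripper_force: 15.0
```

Emit:
arm_command(targets=[[[0, 0, -0.01, 0, 0, 0], [0, 0, -0.02, 0, 0, 0], [0, 0, -0.03, 0, 0, 0], [0, 0, -0.05, 0, 0, 0], [0, 0, -0.05, 0, 0, 0], [0, 0, -0.03, 0, 0, 0], [0, 0, 0, 0, 0, 0], [0, 0, 0, 0, 0, 0], [0, 0, 0, 0, 0, 0]]])

```text
clock: 12.75
position: [0.4854, -0.2459, 0.2441]
ee_rot: [-1.956, -2.456, 0.001]
force: [0.2, -0.3, -0.9]
width: 0.344
gripper_force: 14.9
```

```bash
cat > g.py <<'E'
from h import *
s=arm.observe();im,W=grab("wrist");P=cloud(im,W);p,r=pose();print("p",p.round(4),r.as_rotvec().round(3),s["width"])
T=r.inv().apply((P-p).reshape(-1,3)).reshape(P.shape)
for z in np.arange(-.002,.06,.006):
    m=(abs(T[...,2]-z)<.003)&(abs(T[...,1])<.003)&(abs(T[...,0])<.03)
    if m.sum()>3: print("z%.3f front %.4f n%d"%(z,np.nanpercentile(T[...,0][m],70),m.sum()))
m=(T[...,2]>.028)&(T[...,2]<.06)&(abs(T[...,0])<.03)&(abs(T[...,1])<.03);q=T[m];print("y",q[:,1].min(),q[:,1].max(),"foot",np.percentile(q[:,2],99.5))
E
python3 g.py; python3 - <<'E'
from h import *
L=np.array([.6993,.1011,.0915]);n=np.array([-np.sin(.6),0,np.cos(.6)])
p,r=pose();tgt=L+n*.146
z=-n
for a in (0,30,60,90,120,150,180,210,240,270,300,330):
    x0=np.array([0,1.,0]);y0=np.cross(z,x0);a=np.radians(a);x=np.cos(a)*x0+np.sin(a)*y0
    R1=R.from_matrix(np.c_[x,np.cross(z,x),z]);d=(r.inv()*R1).as_rotvec();print(np.degrees(a).round(),"turn",np.degrees(np.linalg.norm(d)).round(1),"y",np.cross(z,x).round(2))
print("tgt",tgt)
print(arm.observe()["joints"])
E
```

```text
p [ 0.4855 -0.246   0.2441] [-1.956e+00 -2.456e+00  1.000e-03] 0.34407571444690904
z-0.002 front 0.0131 n169
z0.004 front 0.0141 n83
z0.010 front 0.0141 n79
z0.016 front 0.0141 n65
z0.022 front 0.0142 n58
z0.028 front 0.0143 n55
z0.034 front 0.0143 n53
z0.040 front 0.0145 n46
z0.046 front 0.0145 n23
y -0.016778403173304618 0.01555657282560332 foot 0.04728498083891827
0.0 turn 36.8 y [ 0.83 -0.    0.56]
30.0 turn 54.6 y [ 0.71 -0.5   0.49]
60.0 turn 79.6 y [ 0.41 -0.87  0.28]
90.0 turn 107.0 y [ 0. -1.  0.]
120.0 turn 135.2 y [-0.41 -0.87 -0.28]
150.0 turn 163.7 y [-0.71 -0.5  -0.49]
180.0 turn 167.7 y [-0.83 -0.   -0.56]
210.0 turn 139.1 y [-0.71  0.5  -0.49]
240.0 turn 110.8 y [-0.41  0.87 -0.28]
270.0 turn 83.3 y [-0.  1. -0.]
300.0 turn 57.8 y [0.41 0.87 0.28]
330.0 turn 38.4 y [0.71 0.5  0.49]
tgt [0.6168622 0.1011    0.211999 ]
[-0.07502963  0.33100864  0.59039565  1.80695309 -0.20743152  1.06794165
  0.81718502]
```

Both vials check out in the data: the next vial is held upright with a −1.7 mm tool-x offset. Planning the move to a standoff on the line of sight.

```bash
cat > f.py <<'E'
from h import *
L=np.array([.6993,.1011,.0915]);n=np.array([-np.sin(.6),0,np.cos(.6)])
R1=R.from_matrix(np.c_[[0,1,0],np.cross(-n,[0,1,0]),-n])
off=np.array([-.0017,-.0003,.0468])
def tcp(dist): return L+n*dist-R1.apply(off)
E
python3 - <<'E'
from f import *
print(tcp(.16),tcp(.1))
for r in plan(tcp(.16),R1,12): print(r)
E
```

```text
[0.58277954 0.1028     0.2623488 ] [0.61665809 0.1028     0.21282866]
[0.0265, 0.0144, -0.0015, -0.05, -0.0057, 0.0182]
[0.0268, 0.014, -0.001, -0.05, -0.0057, 0.0182]
[0.027, 0.0135, -0.0004, -0.05, -0.0057, 0.0182]
[0.0273, 0.013, 0.0001, -0.05, -0.0057, 0.0182]
[0.0275, 0.0125, 0.0006, -0.05, -0.0057, 0.0182]
[0.0277, 0.012, 0.001, -0.05, -0.0057, 0.0182]
[0.0279, 0.0114, 0.0014, -0.05, -0.0057, 0.0182]
[0.0281, 0.0108, 0.0018, -0.05, -0.0057, 0.0182]
[0.0284, 0.0102, 0.0022, -0.05, -0.0057, 0.0182]
[0.0285, 0.0096, 0.0025, -0.05, -0.0057, 0.0182]
[0.0287, 0.0089, 0.0028, -0.05, -0.0057, 0.0182]
[0.0289, 0.0082, 0.0031, -0.05, -0.0057, 0.0182]
```

Emit:
arm_command(targets=[[[0.0265, 0.0144, -0.0015, -0.05, -0.0057, 0.0182], [0.0268, 0.014, -0.001, -0.05, -0.0057, 0.0182], [0.027, 0.0135, -0.0004, -0.05, -0.0057, 0.0182], [0.0273, 0.013, 0, -0.05, -0.0057, 0.0182], [0.0275, 0.0125, 0.0006, -0.05, -0.0057, 0.0182], [0.0277, 0.012, 0.001, -0.05, -0.0057, 0.0182]]])

```text
clock: 13.55
position: [0.5344, -0.071, 0.2538]
ee_rot: [1.937, 2.174, 0.313]
force: [-0.0, -0.1, -0.4]
width: 0.341
gripper_force: 14.9
```

Emit:
arm_command(targets=[[[0.0279, 0.0114, 0.0014, -0.05, -0.0057, 0.0182], [0.0281, 0.0108, 0.0018, -0.05, -0.0057, 0.0182], [0.0284, 0.0102, 0.0022, -0.05, -0.0057, 0.0182], [0.0285, 0.0096, 0.0025, -0.05, -0.0057, 0.0182], [0.0287, 0.009, 0.0028, -0.05, -0.0057, 0.0182], [0.0289, 0.0082, 0.003, -0.05, -0.0057, 0.0182], [0, 0, 0, 0, 0, 0], [0, 0, 0, 0, 0, 0], [0, 0, 0, 0, 0, 0]]])

```text
clock: 14.68
position: [0.5831, 0.101, 0.2636]
ee_rot: [1.879, 1.877, 0.582]
force: [-0.2, 0.4, -1.0]
width: 0.342
gripper_force: 14.9
```

```bash
python3 g.py; python3 - <<'E'
from f import *
im,W=grab("wrist");save(im,"w7");P=cloud(im,W);np.savez("w7.npz",P=P,rgb=im["pixels"])
p,r=pose();print("foot in lens frame: along",(p+r.apply(off)-L)@n,"axis err",np.degrees(np.arccos(-r.as_matrix()[:,2]@n)))
g=im["pixels"].astype(int);m=(g[...,2]>g[...,0]+12)&(g.min(-1)>100)&(np.linalg.norm(P-L,axis=-1)<.025)
q=P[m];print(len(q))
if len(q)>50:
    c=q.mean(0);_,S,V=np.linalg.svd(q-c);nn=V[2]*np.sign(V[2,2]);print("lens",c,(q.min(0)+q.max(0))/2,nn,S)
im,W=grab("top");P=cloud(im,W);m=(np.linalg.norm(P-L,axis=-1)<.03);print("top vis",m.sum())
for k in(np.array([.4597,-.133]),):
    m=(np.hypot(P[...,0]-k[0],P[...,1]-k[1])<.02)&(P[...,2]>.066);q=P[m];print("checked cap",len(q),q.mean(0),q[:,2].max())
for r_ in plan(tcp(.1),R1,4): print(r_)
print(arm.observe()["joints"])
E
```

```text
p [0.5832 0.101  0.2637] [1.879 1.876 0.582] 0.3415371039536973
z-0.002 front 0.0131 n187
z0.004 front 0.0140 n81
z0.010 front 0.0141 n67
z0.016 front 0.0141 n69
z0.022 front 0.0141 n64
z0.028 front 0.0143 n54
z0.034 front 0.0143 n48
z0.040 front 0.0144 n45
z0.046 front 0.0144 n25
y -0.017488907954816314 0.014687153109427685 foot 0.046760222249946165
foot in lens frame: along 0.16097211341686446 axis err 0.15628501901711325
611
lens [0.69905828 0.0996616  0.09069016] [0.69977682 0.09740082 0.0899361 ] [-0.56189197 -0.00640078  0.82718586] [0.17658352 0.17310316 0.0251419 ]
top vis 224
checked cap 99 [ 0.45917985 -0.13118714  0.07351836] 0.07676652610150492
[0.0004, -0.0003, 0.0152, 0.0006, 0.0002, -0.0002]
[0.0004, -0.0003, 0.0153, 0.0006, 0.0002, -0.0002]
[0.0004, -0.0003, 0.0153, 0.0006, 0.0002, -0.0002]
[0.0004, -0.0003, 0.0153, 0.0006, 0.0002, -0.0002]
[-0.89077207  0.1034483   0.55189105  2.18028302  0.45821649  0.3357356
 -0.75106108]
```

View pics/w7.png

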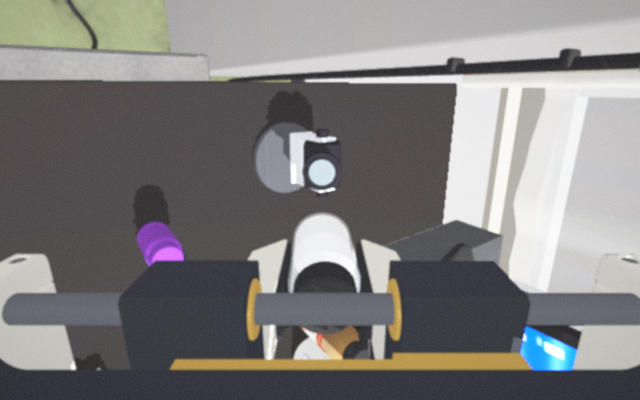

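The view shows the vial (column ~323) lined up with the lens disc at (321,172). The lens position and normal are confirmed, so I'll close the last 61 mm along the tool axis.

Emit:
arm_command(targets=[[[0.0003, -0.0003, 0.015, 0, 0, 0], [0.0003, -0.0003, 0.018, 0, 0, 0], [0, -0.0003, 0.014, 0, 0, 0], [0, -0.0003, 0.009, 0, 0, 0], [0, 0, 0.005, 0, 0, 0], [0, 0, 0, 0, 0, 0], [0, 0, 0, 0, 0, 0], [0, 0, 0, 0, 0, 0], [0, 0, 0, 0, 0, 0], [0, 0, 0, 0, 0, 0]]])

```text
clock: 16.08
position: [0.6167, 0.1031, 0.213]
ee_rot: [1.877, 1.878, 0.583]
force: [-0.3, 0.6, -0.5]
width: 0.343
gripper_force: 14.9
```

```bash
python3 g.py|tail -3; python3 - <<'E'
from f import *
p,r=pose();f=p+r.apply(off)-L;print("foot in lens frame: along",f@n,"off",f-n*(f@n),"axis err",np.degrees(np.arccos(-r.as_matrix()[:,2]@n)),np.abs(arm.observe()["dq"]).max())
im,W=grab("side");P=cloud(im,W);k=[.4597,-.133]
m=(np.hypot(P[...,0]-k[0],P[...,1]-k[1])<.02)&(P[...,2]>.04);q=P[m];print("checked side",len(q),q.mean(0),q[:,2].max())
E
```

```text
z0.040 front 0.0144 n49
z0.046 front 0.0143 n25
y -0.017456504642708263 0.014820292735760519 foot 0.0466985173760784
foot in lens frame: along 0.10008092543147465 off [0.00016055 0.00031217 0.00010984] axis err 0.15673101778035795 0.002715150599894323
checked side 156 [ 0.46352198 -0.1411125   0.0627029 ] 0.07837304955921987
```

```bash
python3 -c "
from cell import arm
print(arm.sign_off())"
```

```text
the job is handed in; nothing more can be done
None
```

The job is handed in at about 16 s of the 51 s: the checked vial is released in the once-empty bore, and the second large vial is held still, cap up, with its foot measured 100 mm from the lens and within 1 mm of its line of sight; sign-off gave no verdict.

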